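# Crack a nut with the pounder, then hold it poised over the other cracker

## Robot

A 6-joint arm with a two-finger parallel gripper is mounted at the origin on a cart in front of the work surface, level with it; the furniture and walls round the work are solid. World frame = base frame: x ahead of the robot, y to its left, z up, the work surface at z = 0. Lengths are in mm, angles in rad, forces in N, time in s.
With the tool pointing down it reaches from about 325 to 850 mm from the base axis. Payload 4.4 kg.
Tool frame: the origin (TCP) lies on the centre line of the jaws, within the pads' length; the fingertips stand 11 mm ahead of it and the grasp point (between the pads) lies 8 mm behind it; x points along the fingers, z is the direction in which the jaws open and shut, and the axes are right-handed (so a half turn about x gives the same grasp; the last joint's range is limited). The gripper opens to 94 mm and grips with 3 to 60 N. Pads are 16 mm wide; open, the fingers measure 119 mm over their backs; the gripper's body (75 mm by 177 mm) begins 78 mm behind the grasp point.
Start: joints at [1.06, 0.207, 1.542, -0, 1.393, -0.15], TCP at [202.998, 537.977, 216.447] pointing down, gripper open.
Joint ranges: [-2.73, 2.73], [-0.86, 2.22], [0.23, 2.46], [-1.11, 4.25], [0.08, 2.63], [-2.82, 2.82]. Speed limits (rad/s): [2.79, 2.79, 3.14, 3.14, 3.14, 3.14].

## Interface

Orientations are given as a unit quaternion [w, x, y, z].
In Python, from workcell import sensors, cams, close_job gives the robot as it stands. The module is installed in compiled form; this text tells all that it offers.
- The arm moves only by the tool servo_tool, never from a script. Its argument "motion" is a list of rows, each an object with "delta_pos": the shift along the tool's x, y, z in units of 40 mm (1.0 is 40 mm), a list of three; "yaw": the turn about the tool's x in units of 5 degrees (1.0 is 5 degrees). A call has exactly 10 rows; each row shifts and turns the pose as measured when the row begins, along the tool's axes as they then stand; what a row does not reach is not made up. A row lasts 1/12 s, in which the tool goes at most 41.7 mm and 7.16 degrees, less where a joint would pass 70% of its speed; a pose out of reach is approached as far as the arm can. A call is refused whole if a number of a shift passes 1 or a number of a turn 1, either way. A call with a gripper value outside its range is refused whole. "fingers" is the finger opening in mm, from 0 to 94, set as the call begins (left out, the last holds). The fingers move at their own pace and stop on an object; "grip_force" is the grip in N (left out, the last holds). Time passes only in rows, so rows that do not move let the fingers close, or fill a call up. It gives the time, the measured TCP pose, the force and the opening at its end, in the units of the state.
- sensors.read_state(): the state, without advancing time (a new reading comes with each control period).
- cams.snapshot(name): name is "side" or "top" or "wrist"; returns a dict with "frame" (384x512x3 uint8, red, green, blue), "fx", "fy", "cx", "cy" (pixels), "k1" (the pictures are not rectified: a ray, as slopes to the right and down, at radius r is drawn at 1 + k1 r^2 times it, then the intrinsics apply), "pose" (4x4, takes a point from camera to world coordinates); the wrist camera has in their place "mount" (4x4, takes a point from camera to tool coordinates, whose origin is the TCP and whose axes are the tool frame's). Camera axes: x right, y down, z forward; pixel columns grow to the right and rows downward; lengths in mm; the calibration is good to about 2 mm. A picture is of the moment at which its call begins: read the wrist's pose just before it. There is no depth.
- close_job(): hands the job in, once; it reports no verdict.
The state is a dict: "time_s": time; "q": joint angles; "joint_vel": joint speeds; "joint_torque": joint torques, N m; "tool_pos": TCP position; "orientation": TCP orientation; "ft_force": force on the tool from outside, world axes, zero at the start; "moment": the same for the moment, N m; "width": finger opening in mm.
Only numpy, scipy, OpenCV 4.12 (cv2) and the standard library are available. Lean on these libraries where they do the work, as an engineer would, in place of code of your own. Each camera call takes 0.05 s, during which the arm holds its last target.

## Task

There is a nut shut inside the dark wooden nut cracker: grip the steel pounder by its upright black handle and crack the nut with a brisk blow of the pounder's flat underside that drives the cracker's sprung plunger practically all the way down (not a slow push). Then carry the pounder over the row of jars on the black tray and finish still holding it, upright and still, about a centimetre above the plunger plate of the pale wooden cracker, centred and lined up with the plate, ready for the next nut. Never touch the pale cracker, keep the hand off both crackers, and leave the jars and other things where they stand.

Things in the scene. Friction and masses are not known exactly. Their poses are not given: they have to be found in the camera images.
- pounder: Steel meat pounder standing upright, loose, 142 mm tall, about 0.4 kg, at either side beyond a cracker. Origin: centre of its flat underside, z up. Head 36 (x) by 60 (y) mm, 30 mm high; neck 26 mm thick to 42 mm up; flat black handle 20 (x) by 32 (y) mm, 42 to 132 mm up; steel cap 24 x 36 mm on top. Grip the handle across its 20 mm, fingers closing along the pounder's x.
- pounder_grip (a point): The point to grip on the pounder: on its axis, 80 mm above its underside; axes as the pounder's.
- dark_cracker: Nut cracker of dark brown wood, fixed to the worktop. Origin: centre of its underside, z up. Foot 76 mm (x) by 96 mm (y), 25 mm high; tower 50 x 56 mm up to 67 mm; above it the plunger with a rectangular steel plate, 36 mm (x) by 60 mm (y), 10 mm thick, top 105 mm above the worktop when up.
- dark_plate (a point): Centre of the top of the dark cracker's plunger plate (moves with it); x along the plate's 36 mm side, y along its 60 mm side, z up.
- dark_plunger (a joint): How far the dark cracker's plunger is pushed straight down, in m: 0 up, 0.020 at the bottom stop. A spring pushes back with 5 N at the top and 15 N at the bottom and returns it.
- pale_cracker: Nut cracker of pale wood, otherwise the same as the dark one; fixed. The two may have changed places, and each is turned by itself.
- pale_plate (a point): Centre of the top of the pale cracker's plunger plate, 105 mm above the worktop when up; x along the plate's 36 mm side, y along its 60 mm side, z up.
- pale_plunger (a joint): The same for the pale cracker's plunger: 0 up, 0.020 down.
- jar_tray: Low black tray fixed between the two crackers, 113 mm (its x) by 263 mm (its y), 17 mm high; origin: centre of its underside. Its long side (y) runs roughly to and from the robot. Four jars and a shaker stand on it in a row along y, 46 mm apart; their tops are up to 114 mm above the worktop.
- jar_a: Spice jar in the row, 41 mm across, 105 mm tall, loose; origin: centre of its underside (so for the others).
- jar_b: Spice jar in the row, 41 mm across, 105 mm tall, loose.
- shaker: Salt shaker in the middle of the row, 44 mm across, 90 mm tall, loose.
- jar_c: Spice jar in the row, 41 mm across, 105 mm tall, loose.
- jar_d: Spice jar in the row, 41 mm across, 105 mm tall, loose.
- timer: White round kitchen timer, 64 mm across, 56 mm high, loose, beyond the cracker at the side where the pounder is not. Origin: centre of its underside.
- lemon: Lemon at the back, 78 x 55 x 56 mm, loose; above it, from 0.58 m ahead of the robot, hang wall cabinets, their underside 0.5 m over the worktop: a high wrist can strike them.
- garlic: Garlic bulb at the back, 60 x 57 x 58 mm, loose.
Not all that is in view belongs to the job. Leave any blue or green look-alike of the pounder alone.

How it is judged (in metres and radians):
On the way, in this order (a step that is already met when the one before it is completed fails the run):
1. the pounder strikes the dark plunger briskly (plunger moving down faster than 50 mm/s) (velocity of joint dark_plunger above 0.05 m/s and contact force between pounder and dark_cracker above 1 N).
2. the pounder has driven the dark plunger down by more than 14 of its 20 mm (value of joint dark_plunger above 0.014 m and contact force between pounder and dark_cracker above 1 N).
3. the pounder is carried over the row of jars on the tray (x of pounder in the frame of jar_tray between -0.05 and 0.05 m and y of pounder in the frame of jar_tray between -0.14 and 0.14 m and z of pounder in the frame of jar_tray above 0.1 m), for 0.02 s.
At the end, for the whole second after the job is handed in: Pounder held at rest (under 20 mm/s), underside 3 to 25 mm above the pale plate, within 12 mm of its centre, 0.17 rad of its direction (either way round), 0.12 rad of upright, not touching it; plungers up within 3 mm; jars, shaker, timer upright; these, lemon and garlic within 30 mm of their start (contact force between the fingers and pounder above 1 N and contact force between pounder and pale_cracker below 0.1 N and z of pounder in the frame of pale_plate between 0.003 and 0.025 m and horizontal distance between pounder and pale_plate below 0.012 m and angle between the y axis of pounder and the y axis of pale_plate, either way round below 0.17 rad and angle between pounder's own z axis and vertical below 0.12 rad and linear speed of pounder below 0.02 m/s and value of joint each of dark_plunger, pale_plunger below 0.003 m and angle between each of jar_a, jar_b, shaker, jar_c, jar_d, timer's own z axis and vertical below 0.3 rad and distance of each of jar_a, jar_b, shaker, jar_c, jar_d, timer, lemon, garlic from where it was at the start of the episode below 0.03 m); the arm keeps its last pose, push and grip.
It fails at once if the pale cracker is touched (contact force between any of pounder, the arm, the fingers and pale_cracker above 0.3 N or value of joint pale_plunger above 0.004 m).
It fails at once if the hand or arm itself pushes on the dark cracker (contact force between any of the arm, the fingers and dark_cracker above 1 N).
It fails at once if a jar, the shaker, the timer, the lemon or the garlic is knocked over or moved more than 30 mm (distance of any of jar_a, jar_b, shaker, jar_c, jar_d, timer, lemon, garlic from where it was at the start of the episode above 0.03 m or angle between any of jar_a, jar_b, shaker, jar_c, jar_d, timer's own z axis and vertical above 0.3 rad).
It also fails if it takes over 45 s, if anything falls off the work surface, if the arm or the gripper's body presses on something with over 40 N, if the wrist force passes 120 N, or if a joint passes its speed limit or range.

## Working session

There is one attempt and no reset: what is moved stays moved. The work goes in short steps, Python scripts to look and compute and a tool call to move; the robot and the scene stay as the last step left them, time stands still between calls to the robot, and variables do not carry over. Pictures are saved under pics/ and viewed, and the job is handed in when it is done.

Besides the shell and the picture viewer there is one more tool, called after ">>>" as name(argument=value, ...) on one line, values as JSON. servo_tool: Moves the arm, as the interface text tells. Its arguments: {"type":"object","properties":{"motion":{"type":"array"},"fingers":{"type":"number"},"grip_force":{"type":"number"}},"required":["motion"]}

```bash
mkdir -p pics; python3 - <<'E'
from workcell import sensors, cams
import cv2,pickle
s=sensors.read_state();print(s)
for n in ["side","top","wrist"]:
    c=cams.snapshot(n);pickle.dump(c,open(f"pics/{n}0.pkl","wb"));cv2.imwrite(f"pics/{n}0.png",cv2.cvtColor(c["frame"],cv2.COLOR_RGB2BGR))
    print(n,{k:v for k,v in c.items() if k!="frame"})
E
```

```text
{'time_s': 0.0, 'q': array([ 1.05948944e+00,  2.07446075e-01,  1.54294307e+00, -1.81212989e-05,
        1.39351374e+00, -1.50538195e-01]), 'joint_vel': array([-1.87988135e-03,  3.61682847e-04,  8.86375538e-04,  1.04213317e-03,
       -1.74736634e-04, -9.69686154e-05]), 'joint_torque': array([ 1.37092957e-03, -3.70874977e+01, -2.81419855e+01,  6.97625941e-02,
        3.62750923e-02, -1.55119028e-04]), 'tool_pos': array([202.61700041, 537.27406716, 215.28116756]), 'orientation': array([ 0.58085911, -0.40254845,  0.58232133,  0.40182   ]), 'ft_force': array([-0.30967783, -0.06488261,  0.53421899]), 'moment': array([-0.01783529,  0.0678651 , -0.02599813]), 'width': 93.99233848162875}
side {'fx': 409.5765016906584, 'fy': 409.5765016906584, 'cx': 251.09829673845485, 'cy': 186.34780018271994, 'k1': -0.06285398418657652, 'pose': array([[-9.85730890e-01, -7.59526038e-02,  1.50219221e-01,
         2.79495549e+02],
       [-1.68048999e-01,  3.92596465e-01, -9.04227598e-01,
         1.44965622e+03],
       [ 9.70290543e-03, -9.16569265e-01, -3.99758222e-01,
         8.15864124e+02],
       [ 0.0
[... 344 characters left out ...]
.58361041e-02,
        -1.97298934e+02],
       [-3.97144750e-02, -1.29794590e-01, -9.90745237e-01,
         1.66694686e+03],
       [ 0.00000000e+00,  0.00000000e+00,  0.00000000e+00,
         1.00000000e+00]])}
wrist {'fx': 344.39916299243083, 'fy': 344.39916299243083, 'cx': 256.6139620910131, 'cy': 188.84531648516653, 'k1': 0.02335221303736667, 'mount': array([[ 2.67465590e-04, -2.61097955e-01,  9.65312274e-01,
        -1.68444025e+02],
       [ 3.49529250e-05, -9.65312306e-01, -2.61097973e-01,
         7.69236480e+01],
       [ 9.99999964e-01,  1.03575211e-04, -2.49061688e-04,
        -9.51939661e-01],
       [ 0.00000000e+00,  0.00000000e+00,  0.00000000e+00,
         1.00000000e+00]])}
```

View pics/side0.png

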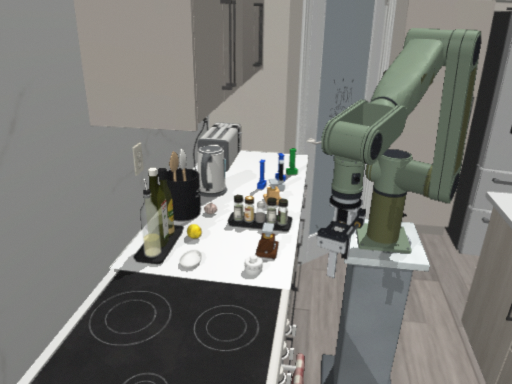

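View pics/top0.png

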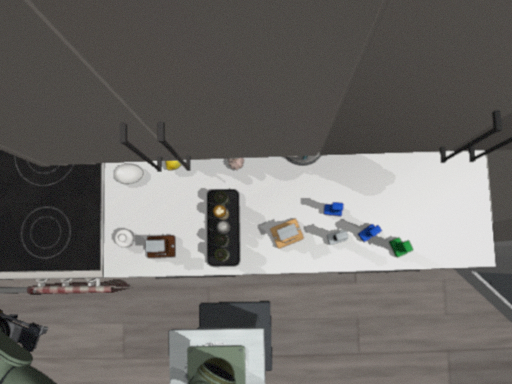

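View pics/wrist0.png

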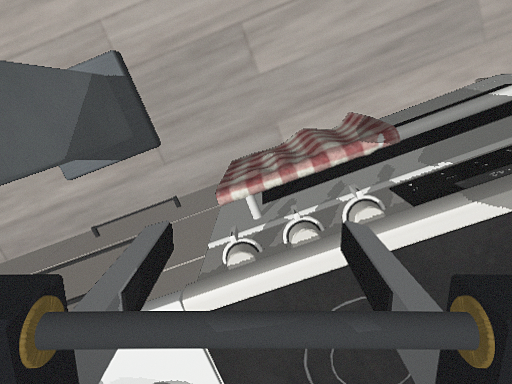

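```bash
cat > h.py <<'E'
import numpy as np,cv2,pickle
from scipy.spatial.transform import Rotation as R
def tool_T(s):
    w,x,y,z=s["orientation"];T=np.eye(4);T[:3,:3]=R.from_quat([x,y,z,w]).as_matrix();T[:3,3]=s["tool_pos"];return T
def K(c): return np.array([[c["fx"],0,c["cx"]],[0,c["fy"],c["cy"]],[0,0,1]])
def pose(c): return c["pose"]
def und(c,uv):
    D=np.array([c["k1"],0,0,0.])
    return cv2.undistortPoints(np.asarray(uv,float).reshape(-1,1,2),K(c),D).reshape(-1,2)
def plane(c,uv,z):
    n=und(c,uv);d=np.c_[n,np.ones(len(n))]@c["pose"][:3,:3].T;o=c["pose"][:3,3]
    return o+d*((z-o[2])/d[:,2])[:,None]
def proj(c,P):
    P=np.asarray(P,float).reshape(-1,3);T=np.linalg.inv(c["pose"])
    return cv2.projectPoints(P,cv2.Rodrigues(T[:3,:3])[0],T[:3,3],K(c),np.array([c["k1"],0,0,0.]))[0].reshape(-1,2)
def load(n): return pickle.load(open(f"pics/{n}.pkl","rb"))
def snap(name,tag):
    from workcell import sensors,cams
    s=sensors.read_state();c=cams.snapshot(name)
    if "mount" in c: c["pose"]=tool_T(s)@c["mount"]
    pickle.dump(c,open(f"pics/{tag}.pkl","wb"));save(c["frame"],tag);return s,c
def save(f,tag): cv2.imwrite(f"pics/{tag}.png",cv2.cvtColor(f,cv2.COLOR_RGB2BGR))
def crop(c,x0,y0,x1,y1,k,tag): save(cv2.resize(c["frame"][y0:y1,x0:x1],None,fx=k,fy=k,interpolation=cv2.INTER_CUBIC),tag)
E
python3 - <<'E'
from h import *
c=load("top0");crop(c,100,150,260,290,4.9,"topL");crop(c,260,190,420,290,5,"topR")
c=load("side0");crop(c,180,135,330,285,4,"sideC")
E
```

```text
(no output)
```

View pics/topL.png

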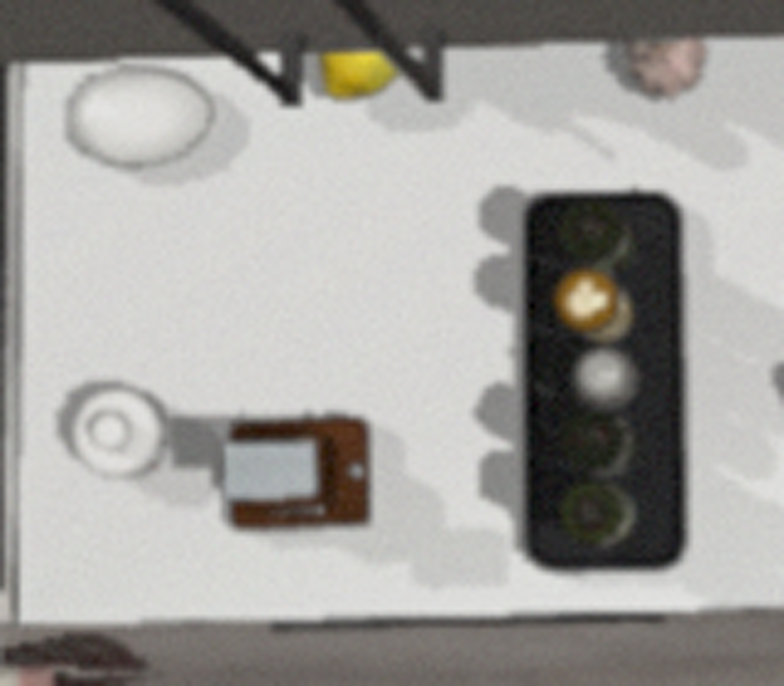

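View pics/topR.png

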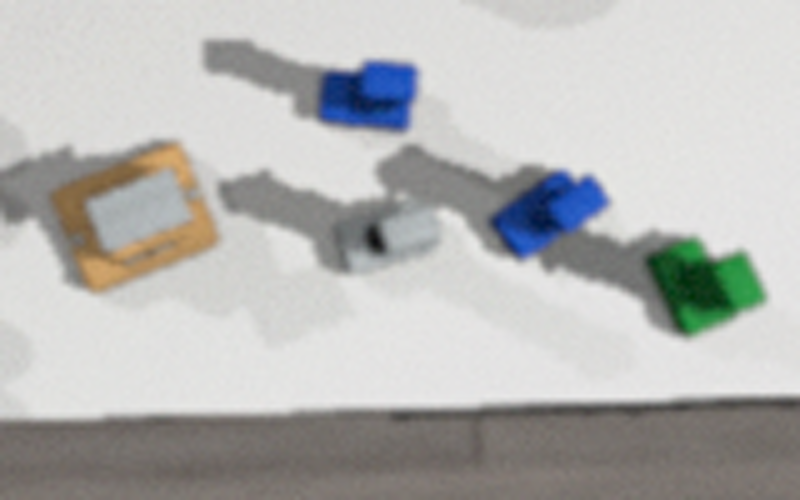

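View pics/sideC.png

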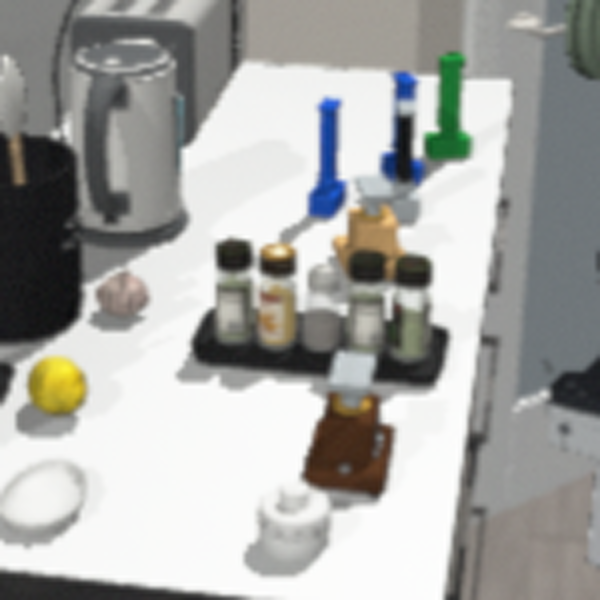

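The top view shows the steel pounder at about (340,237), between the pale cracker at (288,233) and the blue and green look-alikes. The dark cracker is at (158,246) and the tray at (223,228). Next I'll measure them.

```bash
python3 - <<'E'
from h import *
c=load("top0")
def ori(p,q): d=q-p; return np.degrees(np.arctan2(d[1],d[0]))
# hand corners (crop px) 
def L(p): return np.array(p)/4.9+[100,150]
def Rr(p): return np.array(p)/5+[260,190]
dark=plane(c,L([[225,443],[315,440],[318,496],[226,502]])-0.5*0,105)
pale=plane(c,Rr([[87,208],[178,170],[192,214],[102,253]]),105)
cap=plane(c,Rr([[385,216],[435,203],[440,238],[392,253]]),142)
head=plane(c,Rr([[335,225],[345,272]]),30)
tray=plane(c,L([[525,192],[681,192],[686,568],[528,568]]),17)
for n,q in dict(dark=dark,pale=pale,cap=cap,tray=tray).items():
    print(n,q.mean(0).round(1),[round(float(np.linalg.norm(q[i]-q[(i+1)%4])),1) for i in range(4)],[round(ori(q[i],q[(i+1)%4]),1) for i in range(4)])
print(head)
for n,p,z in [("timer",L([112,428]),56),("edge",np.array([100,275]),0),("edge",np.array([340,272]),0),("blue1",Rr([390,78]),142),("blue2",Rr([580,195]),142)]: print(n,plane(c,[p],z)[0].round())
E
```

```text
dark [429.6 177.5 105. ] [59.9, 36.6, 61.1, 38.6] [np.float64(-89.6), np.float64(-177.2), np.float64(92.3), np.float64(0.9)]
pale [ 461.4 -248.4  105. ] [62.8, 29.3, 62.3, 30.1] [np.float64(-69.1), np.float64(-164.5), np.float64(111.7), np.float64(16.6)]
cap [ 444.2 -415.6  142. ] [32.1, 21.8, 31.2, 23.2] [np.float64(-77.3), np.float64(-174.7), np.float64(105.5), np.float64(8.0)]
tray [489.6 -34.5  17. ] [109.0, 259.1, 108.3, 259.9] [np.float64(-91.9), np.float64(179.4), np.float64(88.5), np.float64(-0.5)]
[[ 452.36597206 -380.04743592   30.        ]
 [ 421.07100116 -385.27064632   30.        ]]
timer [463. 299.  56.]
edge [338. 396.   0.]
edge [ 329. -421.    0.]
blue1 [ 538. -406.  142.]
blue2 [ 461. -520.  142.]
```

```bash
cat > go.py <<'E'
import sys
from h import *
from workcell import sensors
s=sensors.read_state();T=tool_T(s);Rt=T[:3,:3]
print("t",s["time_s"],"pos",s["tool_pos"].round(1),"q",s["q"].round(2),"w",s["width"].round(1),"F",s["ft_force"].round(1),"tilt",np.degrees(np.arccos(-Rt[2,0])).round(2),"zdir",np.degrees(np.arctan2(Rt[1,2],Rt[0,2])).round(2))
print("tool y",Rt[:,1].round(3),"tool z",Rt[:,2].round(3))
def to(p):
    d=Rt.T@(np.array(p,float)-s["tool_pos"]); print("->",p,"units",(d/40).round(3),"rows",(np.abs(d).max()/40).round(2))
for a in sys.argv[1:]: to(eval(a))
E
python3 go.py 380,60,260 444,-415,260
```

```text
Traceback (most recent call last):
  File "go.py", line 5, in <module>
    print("t",s["time_s"],"pos",s["tool_pos"].round(1),"q",s["q"].round(2),"w",s["width"].round(1),"F",s["ft_force"].round(1),"tilt",np.degrees(np.arccos(-Rt[2,0])).round(2),"zdir",np.degrees(np.arctan2(Rt[1,2],Rt[0,2])).round(2))
                                                                               ^^^^^^^^^^^^^^^^
AttributeError: 'float' object has no attribute 'round'
```

```bash
sed -i 's/s\["width"\].round(1)/round(s["width"],1)/' go.py
python3 go.py 380,60,260 444,-415,260
```

```text
t 0.15 pos [202.7 537.5 215.6] q [ 1.06  0.21  1.54 -0.    1.39 -0.15] w 94.1 F [ 0.4 -0.5  0.5] tilt 0.1 zdir 69.33
tool y [-0.936  0.353  0.   ] tool z [ 0.353  0.936 -0.002]
-> (380, 60, 260) units [-1.096 -8.361 -9.605] rows 9.6
-> (444, -415, 260) units [ -1.08 -14.05 -20.15] rows 20.15
```

>>> servo_tool(motion=[{"delta_pos":[-0.1,-0.65,-0.75],"yaw":0},{"delta_pos":[-0.1,-0.65,-0.75],"yaw":0},{"delta_pos":[-0.1,-0.65,-0.75],"yaw":0},{"delta_pos":[-0.1,-0.65,-0.75],"yaw":0},{"delta_pos":[-0.1,-0.65,-0.75],"yaw":0},{"delta_pos":[-0.1,-0.65,-0.75],"yaw":0},{"delta_pos":[-0.1,-0.65,-0.75],"yaw":0},{"delta_pos":[-0.1,-0.65,-0.75],"yaw":0},{"delta_pos":[-0.1,-0.65,-0.75],"yaw":0},{"delta_pos":[-0.1,-0.65,-0.75],"yaw":0}], fingers=94)

```text
time_s: 0.98
tool_pos: [340.6, 155.3, 251.5]
orientation: [0.575, -0.408, 0.581, 0.407]
ft_force: [2.0, 0.6, -0.5]
width: 94.0
```

```bash
python3 go.py 380,60,300 400,-290,340
```

```text
t 0.9833 pos [340.6 155.3 251.5] q [ 0.2  -0.27  1.93 -0.01  1.49 -1.03] w 94.0 F [ 2.   0.6 -0.5] tilt 0.5 zdir 70.33
tool y [-0.942  0.337  0.003] tool z [ 0.337  0.942 -0.008]
-> (380, 60, 300) units [-1.204 -1.725 -1.921] rows 1.92
-> (400, -290, 340) units [ -2.152  -5.137 -10.   ] rows 10.0
```

>>> servo_tool(motion=[{"delta_pos":[-0.25,-0.45,-0.85],"yaw":0},{"delta_pos":[-0.25,-0.45,-0.85],"yaw":0},{"delta_pos":[-0.25,-0.45,-0.85],"yaw":0},{"delta_pos":[-0.25,-0.45,-0.85],"yaw":0},{"delta_pos":[-0.25,-0.45,-0.85],"yaw":0},{"delta_pos":[-0.25,-0.45,-0.85],"yaw":0},{"delta_pos":[-0.25,-0.45,-0.85],"yaw":0},{"delta_pos":[-0.25,-0.45,-0.85],"yaw":0},{"delta_pos":[-0.25,-0.45,-0.85],"yaw":0},{"delta_pos":[-0.25,-0.45,-0.85],"yaw":0}])

```text
time_s: 1.82
tool_pos: [391.7, -244.0, 355.8]
orientation: [0.576, -0.407, 0.581, 0.406]
ft_force: [1.9, -0.9, -0.1]
width: 94.3
```

>>> servo_tool(motion=[{"delta_pos":[0,0,0],"yaw":1},{"delta_pos":[0,0,0],"yaw":1},{"delta_pos":[0,0,0],"yaw":1},{"delta_pos":[0,0,0],"yaw":1},{"delta_pos":[0,0,0],"yaw":1},{"delta_pos":[0,0,0],"yaw":1},{"delta_pos":[0,0,0],"yaw":1},{"delta_pos":[0,0,0],"yaw":1},{"delta_pos":[0,0,0],"yaw":1},{"delta_pos":[0,0,0],"yaw":1}])

```text
time_s: 2.65
tool_pos: [390.0, -254.5, 353.2]
orientation: [0.696, -0.105, 0.703, 0.103]
ft_force: [-0.5, 0.1, -0.4]
width: 93.9
```

```bash
python3 go.py 444,-415,260; python3 -c "
from h import *
snap('wrist','w1')"
```

```text
t 2.65 pos [ 390.  -254.5  353.2] q [-0.76 -0.1   1.59 -0.01  1.66 -1.05] w 93.9 F [-0.5  0.1 -0.4] tilt 0.6 zdir 16.89
tool y [-0.29   0.957 -0.002] tool z [ 0.957  0.29  -0.01 ]
-> (444, -415, 260) units [ 2.335 -4.229  0.151] rows 4.23
```

View pics/w1.png

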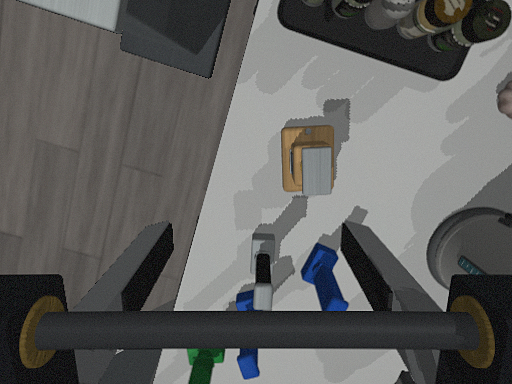

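```bash
python3 - <<'E'
from h import *
c=load("w1")
crop(c,230,100,370,330,3,"w1c")
hsv=cv2.cvtColor(c["frame"],cv2.COLOR_RGB2HSV)
for p in [(317,170),(262,240),(263,300),(310,162),(330,192),(340,190),(253,300),(262,265)]: print(p,hsv[p[1],p[0]],c["frame"][p[1],p[0]])
E
```

```text
(317, 170) [ 95  12 131] [125 130 131]
(262, 240) [108  12 107] [102 104 107]
(263, 300) [103  13 142] [135 139 142]
(310, 162) [ 95  11 141] [135 140 141]
(330, 192) [101  17 120] [112 117 120]
(340, 190) [ 54   7 171] [167 171 166]
(253, 300) [110  49  93] [75 81 93]
(262, 265) [70 36 21] [18 21 19]
```

View pics/w1c.png

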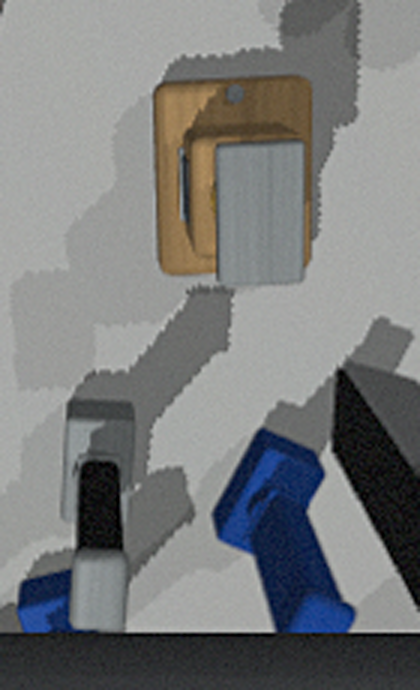

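```bash
python3 - <<'E'
from h import *
c=load("w1")
f=lambda p:np.array(p,float)/3+[230,100]-0.33
def rep(n,q):
    d=[q[(i+1)%len(q)]-q[i] for i in range(len(q))]
    print(n,q.mean(0).round(1),[round(float(np.linalg.norm(v)),1) for v in d],[round(float(np.degrees(np.arctan2(v[1],v[0]))),1) for v in d])
rep("plate",plane(c,f([[217,142],[303,140],[304,285],[218,283]]),105))
rep("foot",plane(c,f([[155,84],[311,76],[312,268],[160,274]]),25))
rep("cap",plane(c,f([[76,556],[127,553],[126,630],[71,628]]),142))
rep("headbase",plane(c,f([[68,403],[133,403]]),0))
rep("headtop",plane(c,f([[65,421],[133,420]]),30))
rep("headtopL",plane(c,f([[65,421],[62,520]]),30))
E
```

```text
plate [ 460.9 -248.   105. ] [34.5, 60.9, 35.9, 59.3] [18.3, -69.5, -164.3, 109.3]
foot [ 460.7 -247.6   25. ] [73.6, 94.2, 75.4, 93.7] [19.8, -69.4, -160.6, 109.5]
cap [ 442.6 -413.1  142. ] [21.0, 36.0, 23.1, 33.8] [21.0, -73.1, -165.1, 103.3]
headbase [ 436.6 -388.9    0. ] [35.2, 35.2] [17.1, -162.9]
headtop [ 434.7 -386.5   30. ] [34.9, 34.9] [18.1, -161.9]
headtopL [ 425.5 -419.1   30. ] [56.4, 56.4] [-74.9, 105.1]
```

```bash
python3 go.py 430,-365,280
```

```text
t 2.7 pos [ 390.  -254.4  353.1] q [-0.76 -0.1   1.59 -0.01  1.66 -1.05] w 93.9 F [ 0.4 -0.   0.9] tilt 0.6 zdir 16.73
tool y [-0.288  0.958 -0.002] tool z [ 0.958  0.288 -0.01 ]
-> (430, -365, 280) units [ 1.83  -2.933  0.182] rows 2.93
```

>>> servo_tool(motion=[{"delta_pos":[0.4,-0.7,0.05],"yaw":0},{"delta_pos":[0.4,-0.7,0.05],"yaw":0},{"delta_pos":[0.4,-0.7,0.05],"yaw":0},{"delta_pos":[0.4,-0.6,0.05],"yaw":0},{"delta_pos":[0.25,-0.25,0],"yaw":0},{"delta_pos":[0,0,0],"yaw":0},{"delta_pos":[0,0,0],"yaw":0},{"delta_pos":[0,0,0],"yaw":0},{"delta_pos":[0,0,0],"yaw":0},{"delta_pos":[0,0,0],"yaw":0}])

```text
time_s: 3.53
tool_pos: [433.0, -367.3, 278.0]
orientation: [0.696, -0.11, 0.701, 0.108]
ft_force: [0.2, 0.2, -0.1]
width: 94.2
```

```bash
python3 go.py 444,-415,260; python3 -c "
from h import *
s,c=snap('wrist','w2'); crop(c,200,170,330,370,3,'w2c')"
```

```text
t 3.5333 pos [ 433.  -367.3  278. ] q [-0.85  0.15  1.48 -0.01  1.51 -1.16] w 94.2 F [ 0.2  0.2 -0.1] tilt 0.49 zdir 17.71
tool y [-0.304  0.953 -0.002] tool z [ 0.953  0.304 -0.008]
-> (444, -415, 260) units [ 0.453 -1.219 -0.097] rows 1.22
```

View pics/w2.png

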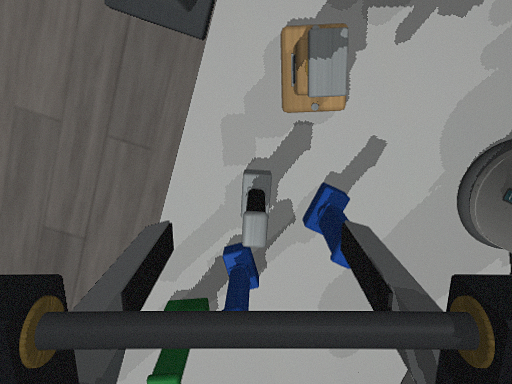

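View pics/w2c.png

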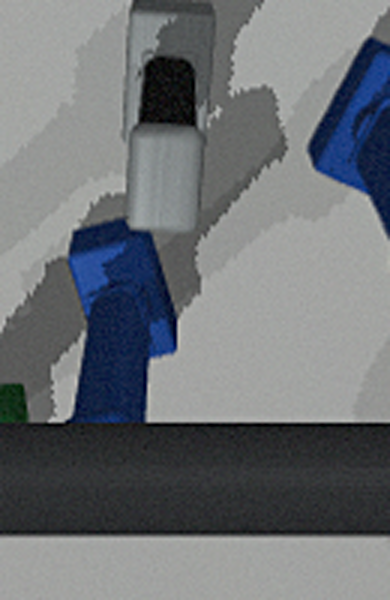

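```bash
python3 - <<'E'
from h import *
c=load("w2"); crop(c,235,160,285,255,6,"w2d")
f=lambda p:np.array(p,float)/3+[200,170]-0.33
def rep(n,q):
    d=[q[(i+1)%len(q)]-q[i] for i in range(len(q))]
    print(n,q.mean(0).round(1),[round(float(np.linalg.norm(v)),1) for v in d],[round(float(np.degrees(np.arctan2(v[1],v[0]))),1) for v in d])
rep("cap",plane(c,f([[134,133],[203,136],[195,233],[128,228]]),142))
rep("headtop",plane(c,f([[131,13],[214,14]]),30))
rep("headtopL",plane(c,f([[131,13],[122,140]]),30))
E
```

```text
cap [ 443.4 -414.4  142. ] [21.5, 32.9, 21.5, 32.2] [15.2, -76.3, -166.7, 103.8]
headtop [ 436. -386.   30.] [34.3, 34.3] [17.1, -162.9]
headtopL [ 426.  -418.2   30. ] [55.8, 55.8] [-76.8, 103.2]
```

View pics/w2d.png

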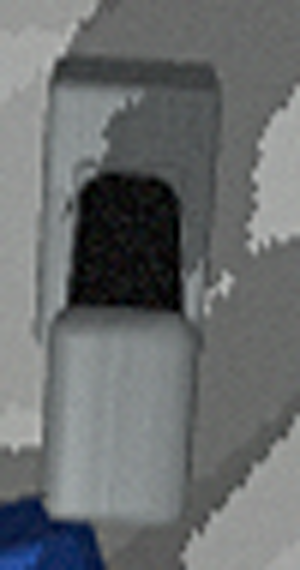

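>>> servo_tool(motion=[{"delta_pos":[0,0,0],"yaw":0.6},{"delta_pos":[0.2,-0.5,0],"yaw":0},{"delta_pos":[0.2,-0.5,0],"yaw":0},{"delta_pos":[0.2,-0.2,0],"yaw":0},{"delta_pos":[0.1,0,0],"yaw":0},{"delta_pos":[0,0,0],"yaw":0},{"delta_pos":[0,0,0],"yaw":0},{"delta_pos":[0,0,0],"yaw":0},{"delta_pos":[0,0,0],"yaw":0},{"delta_pos":[0,0,0],"yaw":0}])

```text
time_s: 4.42
tool_pos: [447.5, -410.6, 257.8]
orientation: [0.701, -0.096, 0.701, 0.088]
ft_force: [1.2, 0.1, -0.2]
width: 94.2
```

```bash
python3 go.py 443.5,-415,200 443.5,-415,72
```

```text
t 4.4167 pos [ 447.5 -410.6  257.8] q [-0.88  0.24  1.42 -0.01  1.48 -1.14] w 94.2 F [ 1.2  0.1 -0.2] tilt 0.7 zdir 14.96
tool y [-0.258  0.966 -0.012] tool z [ 0.966  0.258 -0.002]
-> (443.5, -415, 200) units [ 1.447 -0.063 -0.121] rows 1.45
-> (443.5, -415, 72) units [ 4.646 -0.024 -0.115] rows 4.65
```

>>> servo_tool(motion=[{"delta_pos":[0.2,-0.05,-0.1],"yaw":0},{"delta_pos":[0.6,0,0],"yaw":0},{"delta_pos":[0.6,0,0],"yaw":0},{"delta_pos":[0.6,0,0],"yaw":0},{"delta_pos":[0.6,0,0],"yaw":0},{"delta_pos":[0.6,0,0],"yaw":0},{"delta_pos":[0.6,0,0],"yaw":0},{"delta_pos":[0.5,0,0],"yaw":0},{"delta_pos":[0.3,0,0],"yaw":0},{"delta_pos":[0,0,0],"yaw":0}])

```text
time_s: 5.25
tool_pos: [444.4, -418.7, 68.5]
orientation: [0.702, -0.1, 0.7, 0.085]
ft_force: [-0.0, 0.7, 0.1]
width: 93.8
```

```bash
python3 go.py 443.5,-415,72
```

```text
t 5.25 pos [ 444.4 -418.7   68.5] q [-0.89  0.42  1.59 -0.01  1.11 -1.15] w 93.8 F [-0.   0.7  0.1] tilt 1.25 zdir 15.05
tool y [-0.26   0.965 -0.022] tool z [0.966 0.26  0.001]
-> (443.5, -415, 72) units [-0.09   0.094  0.003] rows 0.09
```

>>> servo_tool(motion=[{"delta_pos":[-0.1,0.1,0],"yaw":0},{"delta_pos":[0,0,0],"yaw":0},{"delta_pos":[0,0,0],"yaw":0},{"delta_pos":[0,0,0],"yaw":0},{"delta_pos":[0,0,0],"yaw":0},{"delta_pos":[0,0,0],"yaw":0},{"delta_pos":[0,0,0],"yaw":0},{"delta_pos":[0,0,0],"yaw":0},{"delta_pos":[0,0,0],"yaw":0},{"delta_pos":[0,0,0],"yaw":0}])

```text
time_s: 6.08
tool_pos: [446.5, -418.5, 80.6]
orientation: [0.705, -0.104, 0.697, 0.081]
ft_force: [0.3, -0.2, -0.2]
width: 94.1
```

>>> servo_tool(motion=[{"delta_pos":[0,0,0],"yaw":0},{"delta_pos":[0,0,0],"yaw":0},{"delta_pos":[0,0,0],"yaw":0},{"delta_pos":[0,0,0],"yaw":0},{"delta_pos":[0,0,0],"yaw":0},{"delta_pos":[0,0,0],"yaw":0},{"delta_pos":[0,0,0],"yaw":0},{"delta_pos":[0,0,0],"yaw":0},{"delta_pos":[0,0,0],"yaw":0},{"delta_pos":[0,0,0],"yaw":0}], fingers=0, grip_force=55)

```text
time_s: 6.92
tool_pos: [446.1, -418.1, 79.8]
orientation: [0.704, -0.104, 0.697, 0.082]
ft_force: [-0.8, -0.6, -0.9]
width: 30.8
```

```bash
python3 go.py 443.5,-415,280;python3 -c "
from h import *
s,c=snap('wrist','w3')"
```

```text
t 6.9167 pos [ 446.1 -418.1   79.8] q [-0.89  0.4   1.59 -0.01  1.12 -1.15] w 30.8 F [-0.8 -0.6 -0.9] tilt 1.89 zdir 15.07
tool y [-0.26   0.965 -0.032] tool z [0.966 0.26  0.006]
-> (443.5, -415, 280) units [-5.005 -0.07  -0.014] rows 5.0
```

View pics/w3.png

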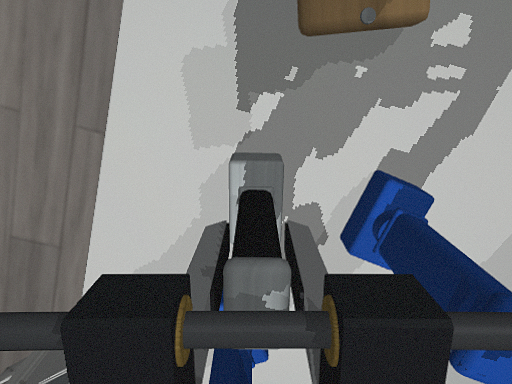

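>>> servo_tool(motion=[{"delta_pos":[0.15,0.05,0],"yaw":0},{"delta_pos":[0,0,0],"yaw":0},{"delta_pos":[0,0,0],"yaw":0},{"delta_pos":[0,0,0],"yaw":0},{"delta_pos":[0,0,0],"yaw":0},{"delta_pos":[0,0,0],"yaw":0},{"delta_pos":[0,0,0],"yaw":0},{"delta_pos":[0,0,0],"yaw":0},{"delta_pos":[0,0,0],"yaw":0},{"delta_pos":[0,0,0],"yaw":0}], fingers=0, grip_force=55)

```text
time_s: 7.8
tool_pos: [447.7, -420.4, 78.6]
orientation: [0.706, -0.107, 0.696, 0.078]
ft_force: [0.5, -0.9, 0.6]
width: 22.8
```

```bash
python3 go.py 443.5,-415,280 460,-380,300
```

```text
t 7.8 pos [ 447.7 -420.4   78.6] q [-0.89  0.4   1.59 -0.01  1.1  -1.15] w 22.8 F [ 0.5 -0.9  0.6] tilt 2.45 zdir 15.06
tool y [-0.259  0.965 -0.042] tool z [0.966 0.26  0.008]
-> (443.5, -415, 280) units [-5.037 -0.054 -0.026] rows 5.04
-> (460, -380, 300) units [-5.562  0.663  0.603] rows 5.56
```

>>> servo_tool(motion=[{"delta_pos":[0,0,0],"yaw":0},{"delta_pos":[0,0,0],"yaw":0},{"delta_pos":[0,0,0],"yaw":0},{"delta_pos":[0,0,0],"yaw":0},{"delta_pos":[0,0,0],"yaw":0},{"delta_pos":[-0.1,0,0],"yaw":0},{"delta_pos":[-0.2,0,0],"yaw":0},{"delta_pos":[-0.3,0,0],"yaw":0},{"delta_pos":[-0.4,0,0],"yaw":0},{"delta_pos":[-0.5,0,0],"yaw":0}], fingers=0, grip_force=55)

```text
time_s: 8.63
tool_pos: [441.6, -411.3, 132.7]
orientation: [0.702, -0.1, 0.7, 0.085]
ft_force: [-0.1, -0.1, -4.2]
width: 22.8
```

```bash
python3 go.py 443.5,-415,280 460,-380,300
```

```text
t 8.6333 pos [ 441.6 -411.3  132.7] q [-0.89  0.33  1.57 -0.01  1.22 -1.15] w 22.8 F [-0.1 -0.1 -4.2] tilt 1.26 zdir 15.06
tool y [-0.26   0.965 -0.022] tool z [ 0.966  0.26  -0.   ]
-> (443.5, -415, 280) units [-3.679 -0.182  0.021] rows 3.68
-> (460, -380, 300) units [-4.195  0.544  0.647] rows 4.2
```

>>> servo_tool(motion=[{"delta_pos":[-0.8,0,0],"yaw":0},{"delta_pos":[-1,0,0],"yaw":0},{"delta_pos":[-1,0,0],"yaw":0},{"delta_pos":[-0.7,0,0],"yaw":0},{"delta_pos":[-0.2,0.4,0.1],"yaw":0},{"delta_pos":[0,0.6,0.1],"yaw":0},{"delta_pos":[0,0.8,0.15],"yaw":0},{"delta_pos":[0,0.9,0.2],"yaw":0},{"delta_pos":[0,0.9,0.2],"yaw":0},{"delta_pos":[0,0.9,0.2],"yaw":0}])

```text
time_s: 9.47
tool_pos: [429.3, -223.6, 296.0]
orientation: [0.705, -0.101, 0.698, 0.077]
ft_force: [-0.3, 1.3, -3.4]
width: 23.1
```

```bash
python3 go.py 430,177,300
```

```text
t 9.4667 pos [ 429.3 -223.6  296. ] q [-0.65 -0.06  1.67 -0.02  1.51 -0.9 ] w 23.1 F [-0.3  1.3 -3.4] tilt 2.03 zdir 14.47
tool y [-0.249  0.968 -0.035] tool z [0.968 0.25  0.006]
-> (430, 177, 300) units [-0.424  9.684  2.518] rows 9.68
```

>>> servo_tool(motion=[{"delta_pos":[-0.05,0.9,0.25],"yaw":0.3},{"delta_pos":[-0.05,0.95,0.22],"yaw":0.3},{"delta_pos":[-0.05,0.95,0.2],"yaw":0.3},{"delta_pos":[-0.05,0.95,0.17],"yaw":0.3},{"delta_pos":[-0.05,0.95,0.15],"yaw":0.3},{"delta_pos":[-0.05,0.95,0.12],"yaw":0.3},{"delta_pos":[-0.05,0.95,0.1],"yaw":0.3},{"delta_pos":[0,0.95,0.07],"yaw":0.3},{"delta_pos":[0,0.9,0.05],"yaw":0.3},{"delta_pos":[0,0.6,0],"yaw":0.2}])

```text
time_s: 10.3
tool_pos: [423.7, 165.2, 306.2]
orientation: [0.715, -0.005, 0.699, -0.015]
ft_force: [0.3, 0.1, -3.8]
width: 23.4
```

```bash
python3 go.py 430,177,300
```

```text
t 10.3 pos [423.7 165.2 306.2] q [ 0.21 -0.12  1.7  -0.03  1.55  0.22] w 23.4 F [ 0.3  0.1 -3.8] tilt 2.11 zdir -0.84
tool y [ 0.015  0.999 -0.028] tool z [ 1.    -0.015  0.023]
-> (430, 177, 300) units [0.151 0.301 0.149] rows 0.3
```

```bash
python3 - <<'E'
from h import *
s,c=snap('side','s4');crop(c,180,120,330,270,4,'s4c')
s,c=snap('wrist','w4')
s,c=snap('top','t4');crop(c,110,180,230,280,5,'t4c')
E
```

```text
(no output)
```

View pics/s4c.png

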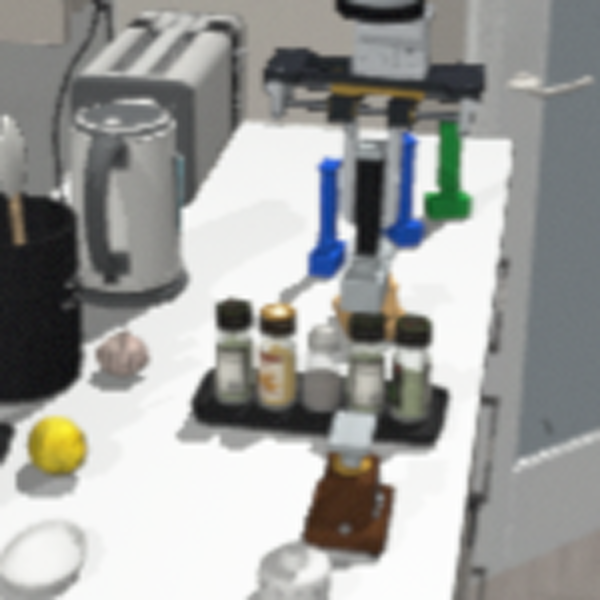

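View pics/w4.png

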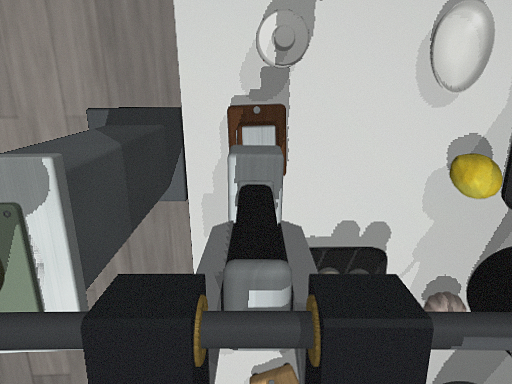

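View pics/t4c.png

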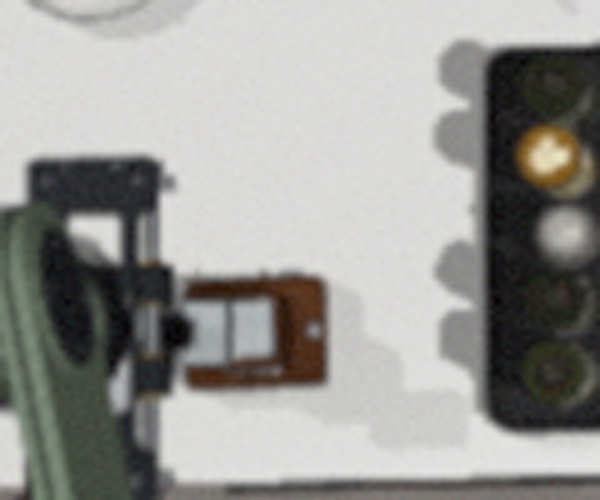

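```bash
python3 - <<'E'
from h import *
c=load("w4"); crop(c,200,90,310,300,3,"w4c")
def rep(n,q):
    d=q[1]-q[0]; print(n,q.mean(0).round(1),round(float(np.linalg.norm(d)),1),np.degrees(np.arctan2(d[1],d[0])).round(1))
rep("footfront",plane(c,[[228,106],[287,104]],25))
rep("platefront",plane(c,[[242,126],[275,125]],105))
rep("headbase",plane(c,[[229,147],[282,145]],227))
rep("headtop",plane(c,[[229,154],[282,152]],257))
E
```

```text
footfront [430.2 225.4  25. ] 74.6 1.1
platefront [429.  208.4 105. ] 34.9 0.9
headbase [423.4 207.1 227. ] 38.1 1.3
headtop [422.8 207.6 257. ] 33.6 1.3
```

View pics/w4c.png

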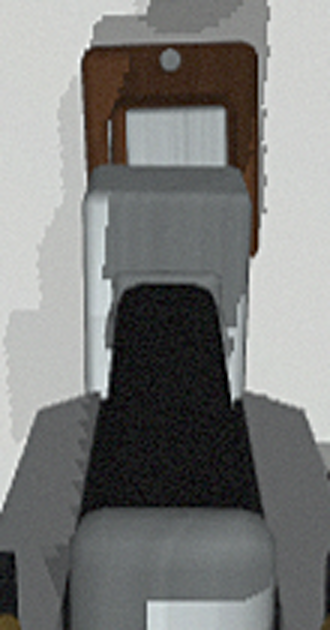

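>>> servo_tool(motion=[{"delta_pos":[0.3,0.05,0.15],"yaw":-0.2},{"delta_pos":[0.4,0,0],"yaw":0},{"delta_pos":[0.4,0,0],"yaw":0},{"delta_pos":[0.4,0,0],"yaw":0},{"delta_pos":[0.4,0,0],"yaw":0},{"delta_pos":[0.3,0,0],"yaw":0},{"delta_pos":[0.1,0,0],"yaw":0},{"delta_pos":[0,0,0],"yaw":0},{"delta_pos":[0,0,0],"yaw":0},{"delta_pos":[0,0,0],"yaw":0}])

```text
time_s: 11.28
tool_pos: [434.0, 151.7, 207.6]
orientation: [0.715, -0.012, 0.699, -0.013]
ft_force: [-0.7, 0.4, -3.4]
width: 23.2
```

```bash
python3 go.py 430,166,200; python3 - <<'E'
from h import *
s,c=snap('wrist','w5');crop(c,190,50,320,300,2.4,'w5c')
s,c=snap('side','s5');crop(c,210,140,310,270,4.5,'s5c')
E
```

```text
t 11.2833 pos [434.  151.7 207.6] q [ 0.18 -0.04  1.83 -0.04  1.34  0.19] w 23.2 F [-0.7  0.4 -3.4] tilt 2.38 zdir -0.1
tool y [ 0.002  0.999 -0.035] tool z [ 1.    -0.002  0.022]
-> (430, 166, 200) units [ 0.175  0.364 -0.105] rows 0.36
```

View pics/w5c.png

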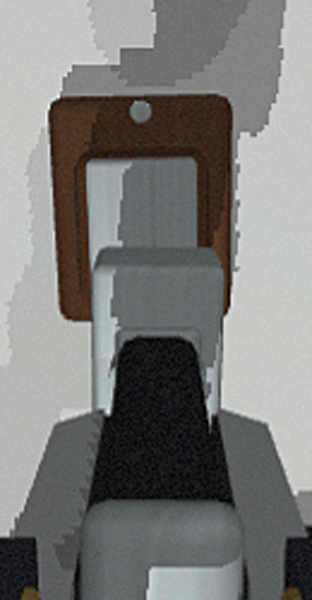

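View pics/s5c.png

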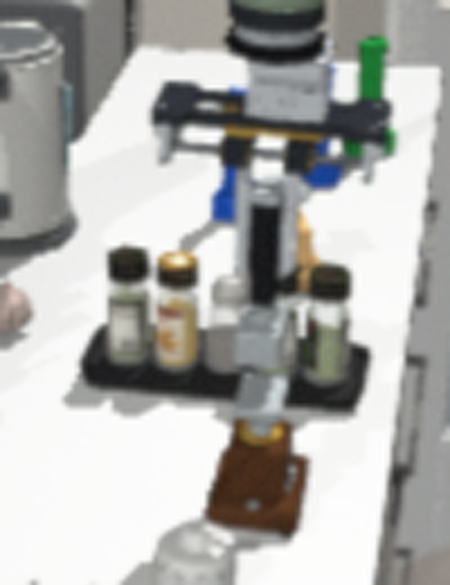

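```bash
python3 - <<'E'
from h import *
c=load("w5")
def rep(n,p,z):
    q=plane(c,np.array(p)/2.4+[190,50],z);d=q[1]-q[0]; print(n,q.mean(0).round(1),round(float(np.linalg.norm(d)),1),np.degrees(np.arctan2(d[1],d[0])).round(1))
rep("footfront",[[50,99],[231,95]],25)
rep("platefront",[[87,160],[196,156]],105)
rep("headbase",[[96,251],[223,249]],128)
rep("headtop",[[92,269],[223,266]],158)
E
python3 go.py 434,165,208
```

```text
footfront [429.1 225.3  25. ] 73.2 1.1
platefront [429.2 208.5 105. ] 34.7 1.9
headbase [434.4 183.4 128. ] 38.3 0.6
headtop [433.2 184.7 158. ] 34.9 1.0
t 11.3833 pos [434.4 152.  208.2] q [ 0.18 -0.04  1.83 -0.04  1.34  0.19] w 23.3 F [ 0.3  0.6 -4. ] tilt 2.41 zdir -0.07
tool y [ 0.002  0.999 -0.035] tool z [ 1.    -0.001  0.023]
-> (434, 165, 208) units [-0.008  0.324 -0.011] rows 0.32
```

>>> servo_tool(motion=[{"delta_pos":[0,0.05,-0.05],"yaw":0},{"delta_pos":[0,0.1,-0.05],"yaw":0},{"delta_pos":[0,0.1,0],"yaw":0},{"delta_pos":[0,0.1,0],"yaw":0},{"delta_pos":[0,0.1,0],"yaw":0},{"delta_pos":[0,0.1,0],"yaw":0},{"delta_pos":[0,0.1,0],"yaw":0},{"delta_pos":[0,0.05,0],"yaw":0},{"delta_pos":[0,0,0],"yaw":0},{"delta_pos":[0,0,0],"yaw":0}], grip_force=60)

```text
time_s: 12.22
tool_pos: [431.8, 185.0, 210.2]
orientation: [0.717, -0.012, 0.696, -0.011]
ft_force: [0.5, 0.3, -4.1]
width: 22.8
```

```bash
python3 go.py 430,173,208; python3 - <<'E'
from h import *
s,c=snap('wrist','w6');crop(c,190,50,320,300,2.4,'w6c')
E
```

```text
t 12.2167 pos [431.8 185.  210.2] q [ 0.25 -0.03  1.81 -0.04  1.34  0.26] w 22.8 F [ 0.5  0.3 -4.1] tilt 2.54 zdir 0.09
tool y [-0.001  0.999 -0.033] tool z [1.    0.002 0.03 ]
-> (430, 173, 208) units [ 0.063 -0.299 -0.046] rows 0.3
```

View pics/w6c.png

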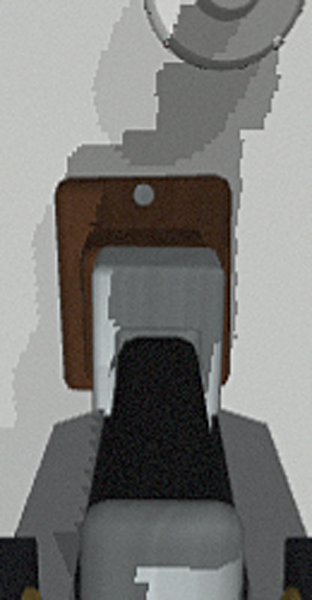

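>>> servo_tool(motion=[{"delta_pos":[0.05,-0.1,-0.05],"yaw":0},{"delta_pos":[0.05,-0.1,0],"yaw":0},{"delta_pos":[0,-0.05,0],"yaw":0},{"delta_pos":[0,0,0],"yaw":0},{"delta_pos":[0,0,0],"yaw":0},{"delta_pos":[0,0,0],"yaw":0},{"delta_pos":[0,0,0],"yaw":0},{"delta_pos":[0,0,0],"yaw":0},{"delta_pos":[0,0,0],"yaw":0},{"delta_pos":[0,0,0],"yaw":0}])

```text
time_s: 13.1
tool_pos: [429.7, 172.5, 205.9]
orientation: [0.717, -0.011, 0.697, -0.012]
ft_force: [-0.5, -0.1, -4.1]
width: 22.9
```

```bash
python3 go.py 430,173,208; python3 - <<'E'
from h import *
s,c=snap('wrist','w7');crop(c,190,50,320,300,2.4,'w7c')
s,c=snap('side','s7');crop(c,210,140,310,270,4.5,'s7c')
E
```

```text
t 13.1 pos [429.7 172.5 205.9] q [ 0.22 -0.04  1.83 -0.04  1.33  0.23] w 22.9 F [-0.5 -0.1 -4.1] tilt 2.55 zdir -0.04
tool y [ 0.002  0.999 -0.033] tool z [ 1.    -0.001  0.029]
-> (430, 173, 208) units [-0.053  0.011  0.009] rows 0.05
```

View pics/w7c.png

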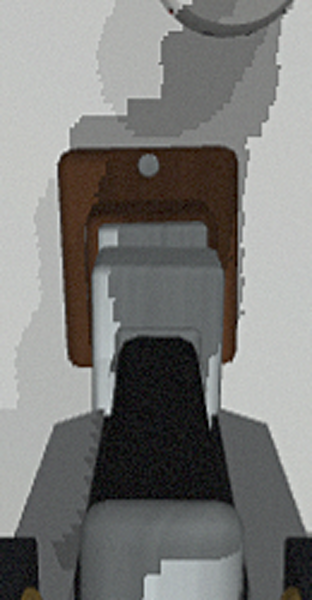

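View pics/s7c.png

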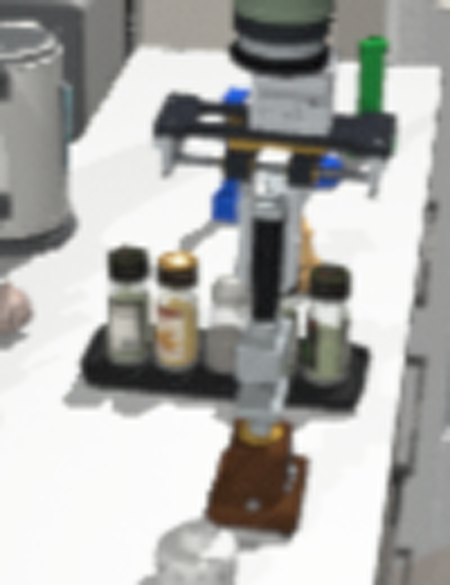

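>>> servo_tool(motion=[{"delta_pos":[0,0.05,0],"yaw":0},{"delta_pos":[0,0.04,0],"yaw":0},{"delta_pos":[0,0,0],"yaw":0},{"delta_pos":[0,0,0],"yaw":0},{"delta_pos":[0,0,0],"yaw":0},{"delta_pos":[0,0,0],"yaw":0},{"delta_pos":[0,0,0],"yaw":0},{"delta_pos":[0.3,0,0],"yaw":0},{"delta_pos":[0.5,0,0],"yaw":0},{"delta_pos":[0.2,0,0],"yaw":0}])

```text
time_s: 14.03
tool_pos: [435.1, 176.8, 169.7]
orientation: [0.721, -0.01, 0.693, -0.011]
ft_force: [-1.9, 1.1, 8.0]
width: 23.2
```

```bash
python3 go.py; python3 - <<'E'
from h import *
s,c=snap('side','s8');crop(c,210,140,310,270,4.5,'s8c')
E
python3 go.py
```

```text
t 14.0333 pos [435.1 176.8 169.7] q [ 0.23  0.01  1.86 -0.04  1.24  0.24] w 23.2 F [-1.9  1.1  8. ] tilt 2.88 zdir -0.0
tool y [ 0.001  1.    -0.03 ] tool z [ 0.999 -0.     0.04 ]
t 14.0833 pos [435.1 176.8 169.6] q [ 0.23  0.01  1.86 -0.04  1.24  0.24] w 22.7 F [-0.2  1.2  7.1] tilt 2.86 zdir -0.0
tool y [ 0.001  1.    -0.03 ] tool z [ 0.999 -0.     0.04 ]
```

View pics/s8c.png

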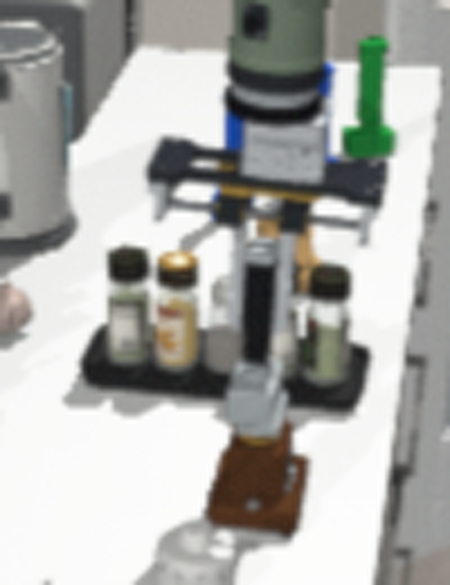

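>>> servo_tool(motion=[{"delta_pos":[-0.3,0,0],"yaw":0},{"delta_pos":[-0.3,0,0],"yaw":0},{"delta_pos":[-0.1,0,-0.06],"yaw":0},{"delta_pos":[0,0,-0.06],"yaw":0},{"delta_pos":[0,0,0],"yaw":0},{"delta_pos":[0,0,0],"yaw":0},{"delta_pos":[0,0,0],"yaw":0},{"delta_pos":[0,0,0],"yaw":0},{"delta_pos":[0,0,0],"yaw":0},{"delta_pos":[0,0,0],"yaw":0}])

```text
time_s: 14.92
tool_pos: [427.6, 177.0, 197.0]
orientation: [0.72, -0.011, 0.694, -0.012]
ft_force: [-0.3, -0.1, -4.0]
width: 23.0
```

```bash
python3 go.py; python3 - <<'E'
from h import *
s,c=snap('wrist','w9');crop(c,190,50,320,300,2.4,'w9c')
s,c=snap('side','s9');crop(c,210,140,310,270,4.5,'s9c')
E
```

```text
t 14.9167 pos [427.6 177.  197. ] q [ 0.23 -0.03  1.84 -0.04  1.3   0.24] w 23.0 F [-0.3 -0.1 -4. ] tilt 2.77 zdir -0.01
tool y [ 0.001  0.999 -0.032] tool z [ 0.999 -0.     0.036]
```

View pics/w9c.png

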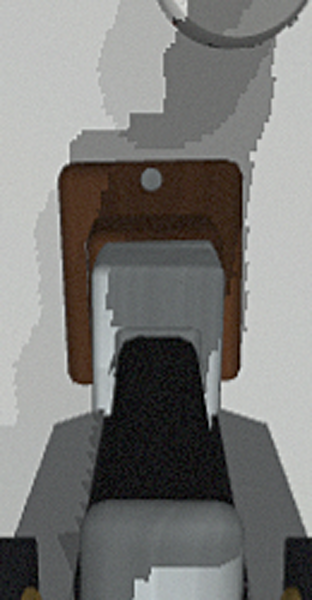

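View pics/s9c.png

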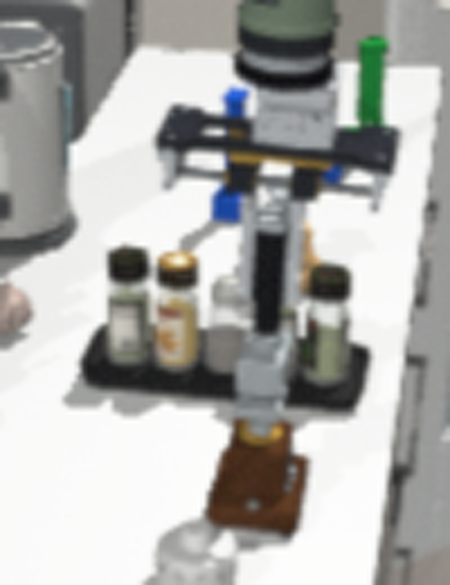

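>>> servo_tool(motion=[{"delta_pos":[0,0,0],"yaw":0},{"delta_pos":[0,0,0],"yaw":0},{"delta_pos":[0,0,0],"yaw":0},{"delta_pos":[0,0,0],"yaw":0},{"delta_pos":[0,0,0],"yaw":0},{"delta_pos":[0,0,0],"yaw":0},{"delta_pos":[0,0,0],"yaw":0},{"delta_pos":[0.3,0,0],"yaw":0},{"delta_pos":[0.5,0,0],"yaw":0},{"delta_pos":[0.2,0,0],"yaw":0}])

```text
time_s: 15.85
tool_pos: [433.2, 177.4, 163.4]
orientation: [0.723, -0.01, 0.691, -0.01]
ft_force: [-14.4, -1.0, 43.9]
width: 23.3
```

```bash
python3 go.py; python3 - <<'E'
from h import *
s,c=snap('side','s10');crop(c,210,140,310,270,4.5,'s10c')
E
python3 go.py
```

```text
t 15.85 pos [433.2 177.4 163.4] q [ 0.23  0.01  1.88 -0.04  1.22  0.25] w 23.3 F [-14.4  -1.   43.9] tilt 3.07 zdir -0.02
tool y [ 0.002  1.    -0.028] tool z [ 0.999 -0.     0.045]
t 15.9 pos [432.8 177.3 163.9] q [ 0.23  0.01  1.88 -0.04  1.22  0.25] w 23.3 F [-5.7  0.1 10.5] tilt 3.01 zdir -0.03
tool y [ 0.002  1.    -0.029] tool z [ 0.999 -0.     0.044]
```

View pics/s10c.png

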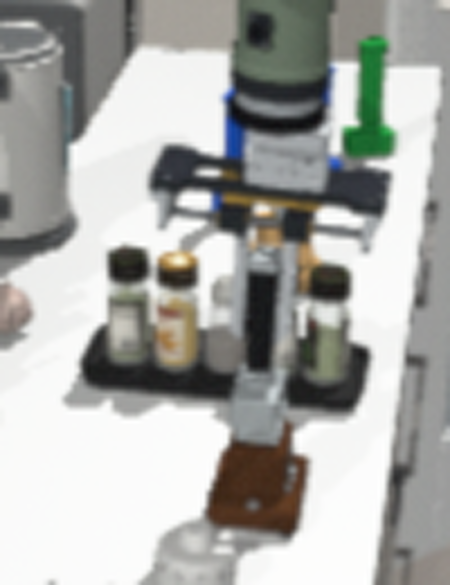

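>>> servo_tool(motion=[{"delta_pos":[-0.5,0,0],"yaw":0},{"delta_pos":[-0.8,0,0],"yaw":0},{"delta_pos":[-0.8,0,0],"yaw":0},{"delta_pos":[-0.5,0,0],"yaw":0},{"delta_pos":[-0.1,-0.3,0],"yaw":-0.3},{"delta_pos":[0,-0.5,0],"yaw":-0.5},{"delta_pos":[0,-0.7,0],"yaw":-0.5},{"delta_pos":[0,-0.8,0],"yaw":-0.5},{"delta_pos":[0,-0.8,0],"yaw":-0.5},{"delta_pos":[0,-0.8,0],"yaw":-0.5}])

```text
time_s: 16.73
tool_pos: [448.2, 27.2, 286.6]
orientation: [0.718, -0.105, 0.682, 0.083]
ft_force: [-0.2, 0.3, -3.7]
width: 23.1
```

```bash
python3 go.py 461,-200,270
```

```text
t 16.7333 pos [448.2  27.2 286.6] q [-0.12 -0.16  1.77 -0.02  1.47 -0.39] w 23.1 F [-0.2  0.3 -3.7] tilt 3.42 zdir 15.4
tool y [-0.264  0.964 -0.038] tool z [0.963 0.265 0.046]
-> (461, -200, 270) units [ 0.569 -5.543 -1.218] rows 5.54
```

>>> servo_tool(motion=[{"delta_pos":[0,-0.8,-0.15],"yaw":-0.4},{"delta_pos":[0,-0.8,-0.15],"yaw":-0.2},{"delta_pos":[0,-0.8,-0.15],"yaw":0},{"delta_pos":[0,-0.7,-0.15],"yaw":0},{"delta_pos":[0,-0.6,-0.15],"yaw":0},{"delta_pos":[0,-0.5,-0.1],"yaw":0},{"delta_pos":[0,-0.4,-0.1],"yaw":0},{"delta_pos":[0,-0.3,-0.1],"yaw":0},{"delta_pos":[0,-0.2,-0.1],"yaw":0},{"delta_pos":[0,-0.1,-0.05],"yaw":0}])

```text
time_s: 17.57
tool_pos: [464.8, -203.8, 292.0]
orientation: [0.715, -0.125, 0.681, 0.098]
ft_force: [0.3, 0.6, -3.3]
width: 23.5
```

```bash
python3 go.py 461,-255,240; python3 - <<'E'
from h import *
s,c=snap('wrist','w11');crop(c,180,50,340,290,2.4,'w11c')
s,c=snap('side','s11');crop(c,180,100,330,250,4,'s11c')
E
```

```text
t 17.5667 pos [ 464.8 -203.8  292. ] q [-0.59 -0.03  1.65  0.01  1.47 -0.9 ] w 23.5 F [ 0.3  0.6 -3.3] tilt 3.51 zdir 18.18
tool y [-0.31   0.95  -0.044] tool z [0.949 0.312 0.042]
-> (461, -255, 240) units [ 1.33  -1.128 -0.545] rows 1.33
```

View pics/w11c.png

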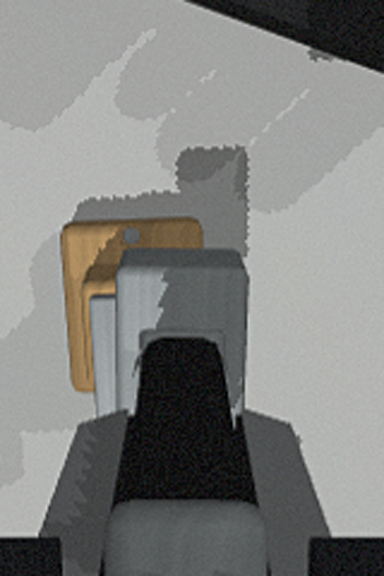

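View pics/s11c.png

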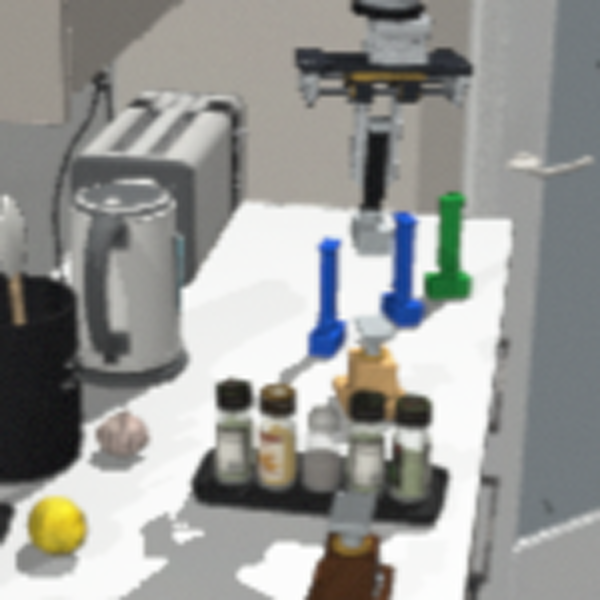

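```bash
cat > m.py <<'E'
import sys
from h import *
# args: tag, x0,y0,scale, zTCP ; points of base front edge
tag,x0,y0,k,z=sys.argv[1],*map(float,sys.argv[2:6]); p=np.array(eval(sys.argv[6]))/k+[x0,y0]
c=load(tag)
q=plane(c,p,z-78.5);d=q[1]-q[0];u=np.array([np.cos(np.radians(19)),np.sin(np.radians(19))]);v=np.array([-u[1],u[0]])
cen=q.mean(0)[:2]-30*v
e=np.array([461,-248])-cen
print("len",np.linalg.norm(d).round(1),"ang",np.degrees(np.arctan2(d[1],d[0])).round(1),"centre",cen.round(1),"err world",e.round(1),"tool z,y:",(e@u/40).round(3),(e@v/40).round(3))
E
python3 m.py w11 180 50 2.4 292 "[[118,252],[246,252]]"
python3 m.py w7 190 50 2.4 205.9 "[[96,251],[223,250]]"
```

```text
len 38.4 ang 17.7 centre [ 466.2 -202.2] err world [ -5.2 -45.8] tool z,y: -0.495 -1.04
len 38.1 ang 0.1 centre [440.4 176. ] err world [  20.6 -424. ] tool z,y: -2.963 -10.191
```

```bash
python3 go.py 459.6,-249.6,225
```

```text
t 17.6667 pos [ 464.9 -203.   292. ] q [-0.59 -0.03  1.65  0.01  1.47 -0.9 ] w 22.9 F [ 0.4  0.5 -3.3] tilt 3.51 zdir 18.2
tool y [-0.31   0.95  -0.044] tool z [0.949 0.312 0.042]
-> (459.6, -249.6, 225) units [ 1.698 -0.991 -0.56 ] rows 1.7
```

>>> servo_tool(motion=[{"delta_pos":[0.1,-0.1,-0.1],"yaw":-0.15},{"delta_pos":[0.2,-0.15,-0.1],"yaw":0},{"delta_pos":[0.25,-0.2,-0.1],"yaw":0},{"delta_pos":[0.25,-0.2,-0.1],"yaw":0},{"delta_pos":[0.25,-0.15,-0.1],"yaw":0},{"delta_pos":[0.25,-0.1,-0.05],"yaw":0},{"delta_pos":[0.2,-0.05,0],"yaw":0},{"delta_pos":[0.1,0,0],"yaw":0},{"delta_pos":[0,0,0],"yaw":0},{"delta_pos":[0,0,0],"yaw":0}])

```text
time_s: 18.5
tool_pos: [458.0, -248.2, 219.0]
orientation: [0.713, -0.129, 0.681, 0.107]
ft_force: [-0.6, -0.1, -4.0]
width: 22.8
```

```bash
python3 go.py; python3 - <<'E'
from h import *
s,c=snap('wrist','w12');crop(c,180,50,340,290,2.4,'w12c')
s,c=snap('side','s12');crop(c,220,110,320,230,5,'s12c')
E
```

```text
t 18.5 pos [ 458.  -248.2  219. ] q [-0.67  0.05  1.71  0.01  1.32 -1.01] w 22.8 F [-0.6 -0.1 -4. ] tilt 3.16 zdir 19.22
tool y [-0.328  0.944 -0.038] tool z [0.944 0.329 0.04 ]
```

View pics/w12c.png

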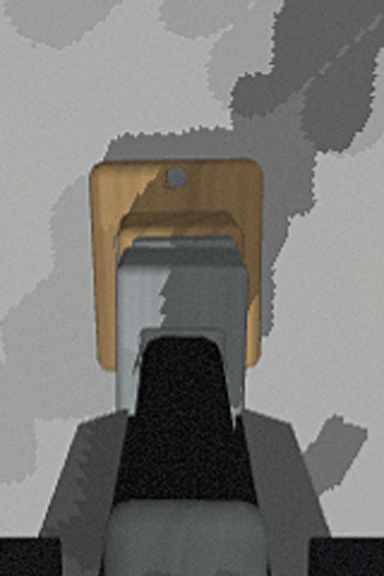

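View pics/s12c.png

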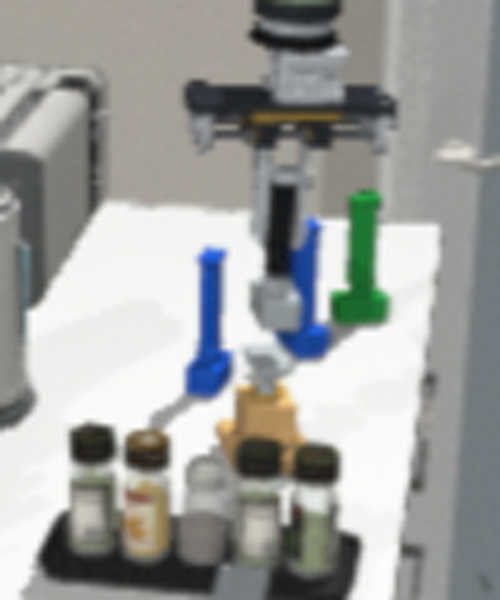

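```bash
python3 m.py w12 180 50 2.4 219 "[[118,250],[246,250]]"
python3 m.py w12 180 50 2.4 183.5 "[[134,238],[233,237]]"; python3 m.py w1 230 100 3 183.5 "[[217,142],[303,140]]"
python3 go.py 459,-249,193
```

```text
len 38.4 ang 18.8 centre [ 458.3 -245.9] err world [ 2.7 -2.1] tool z,y: 0.048 -0.073
len 33.9 ang 19.4 centre [ 460.9 -248.1] err world [0.1 0.1] tool z,y: 0.002 0.001
len 34.5 ang 18.3 centre [ 461.  -248.4] err world [0.  0.4] tool z,y: 0.004 0.008
t 18.6 pos [ 458.3 -248.3  219.6] q [-0.67  0.05  1.71  0.01  1.33 -1.01] w 22.8 F [-0.1  0.3 -3.6] tilt 3.22 zdir 19.25
tool y [-0.328  0.944 -0.039] tool z [0.943 0.329 0.04 ]
-> (459, -249, 193) units [ 0.665  0.002 -0.015] rows 0.67
```

>>> servo_tool(motion=[{"delta_pos":[0.05,-0.02,0.01],"yaw":0},{"delta_pos":[0.08,-0.02,0.01],"yaw":0},{"delta_pos":[0.08,-0.01,0],"yaw":0},{"delta_pos":[0.08,0,0],"yaw":0},{"delta_pos":[0.08,0,0],"yaw":0},{"delta_pos":[0.05,0,0],"yaw":0},{"delta_pos":[0.03,0,0],"yaw":0},{"delta_pos":[0,0,0],"yaw":0},{"delta_pos":[0,0,0],"yaw":0},{"delta_pos":[0,0,0],"yaw":0}])

```text
time_s: 19.43
tool_pos: [462.6, -250.6, 202.5]
orientation: [0.714, -0.131, 0.679, 0.106]
ft_force: [-1.3, -0.4, -4.1]
width: 23.2
```

```bash
python3 go.py; python3 - <<'E'
from h import *
s,c=snap('wrist','w13');crop(c,180,50,340,290,2.4,'w13c')
s,c=snap('side','s13');crop(c,240,130,310,220,6.6,'s13c')
E
```

```text
t 19.4333 pos [ 462.6 -250.6  202.5] q [-0.67  0.07  1.73  0.01  1.28 -1.01] w 23.2 F [-1.3 -0.4 -4.1] tilt 3.51 zdir 19.36
tool y [-0.329  0.943 -0.043] tool z [0.943 0.331 0.043]
```

View pics/w13c.png

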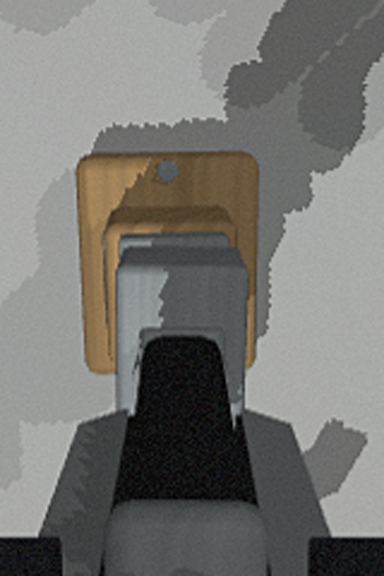

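View pics/s13c.png

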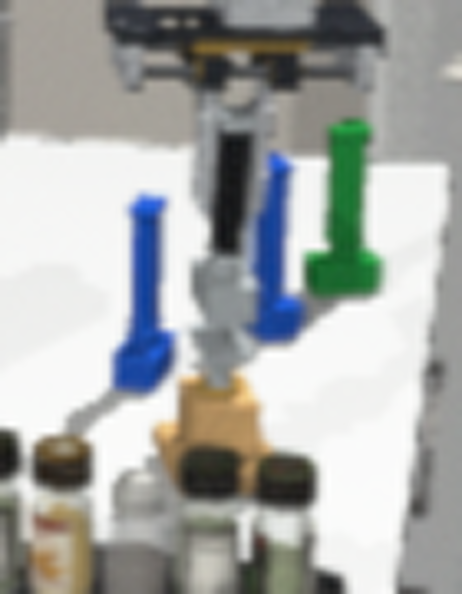

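```bash
python3 m.py w13 180 50 2.4 202.5 "[[118,249],[246,249]]"
python3 m.py w13 180 50 2.4 183.5 "[[119,237],[227,235]]"; python3 go.py 461,-251,194; python3 - <<'E'
from h import *
c=load("s13")
# expected projection of plate & pounder bottom
for z in (105,124,154): print(z,((proj(c,[[461,-248,z]])-[240,130])*6.6).round())
E
```

```text
len 38.3 ang 18.8 centre [ 463.1 -248.2] err world [-2.1  0.2] tool z,y: -0.047 0.021
len 34.7 ang 20.0 centre [ 461.  -248.6] err world [0.  0.6] tool z,y: 0.006 0.014
t 19.5333 pos [ 462.6 -250.6  202.6] q [-0.67  0.07  1.73  0.01  1.28 -1.01] w 22.7 F [ 0.2 -0.9 -3.2] tilt 3.52 zdir 19.35
tool y [-0.329  0.943 -0.044] tool z [0.943 0.331 0.043]
-> (461, -251, 194) units [ 0.213  0.014 -0.05 ] rows 0.21
105 [[219. 330.]]
124 [[220. 304.]]
154 [[221. 263.]]
```

>>> servo_tool(motion=[{"delta_pos":[0.05,0,-0.04],"yaw":0},{"delta_pos":[0.06,0,-0.01],"yaw":0},{"delta_pos":[0.04,0,0],"yaw":0},{"delta_pos":[0,0,0],"yaw":0},{"delta_pos":[0,0,0],"yaw":0},{"delta_pos":[0,0,0],"yaw":0},{"delta_pos":[0,0,0],"yaw":0},{"delta_pos":[0,0,0],"yaw":0},{"delta_pos":[0,0,0],"yaw":0},{"delta_pos":[0,0,0],"yaw":0}])

```text
time_s: 20.37
tool_pos: [461.1, -251.8, 196.4]
orientation: [0.715, -0.131, 0.679, 0.106]
ft_force: [0.3, 0.6, -4.0]
width: 22.8
```

```bash
python3 go.py; python3 - <<'E'
from h import *
s,c=snap('wrist','w14');crop(c,180,50,340,290,2.4,'w14c')
s,c=snap('side','s14');crop(c,180,130,320,270,5,'s14c')
s,c=snap('top','t14');crop(c,100,150,400,290,2.6,'t14c')
for z in (105,117,147): print(z,((proj(c,[[461,-248,z]])-[100,150])*2.6).round())
E
python3 go.py
```

```text
t 20.3667 pos [ 461.1 -251.8  196.4] q [-0.67  0.08  1.73  0.01  1.27 -1.01] w 22.8 F [ 0.3  0.6 -4. ] tilt 3.58 zdir 19.35
tool y [-0.329  0.943 -0.044] tool z [0.943 0.331 0.044]
105 [[488. 214.]]
117 [[489. 214.]]
147 [[489. 212.]]
t 20.5167 pos [ 461.1 -251.8  196.3] q [-0.67  0.08  1.73  0.01  1.27 -1.01] w 23.1 F [-1.1 -0.  -3.8] tilt 3.58 zdir 19.35
tool y [-0.329  0.943 -0.044] tool z [0.943 0.331 0.044]
```

View pics/w14c.png

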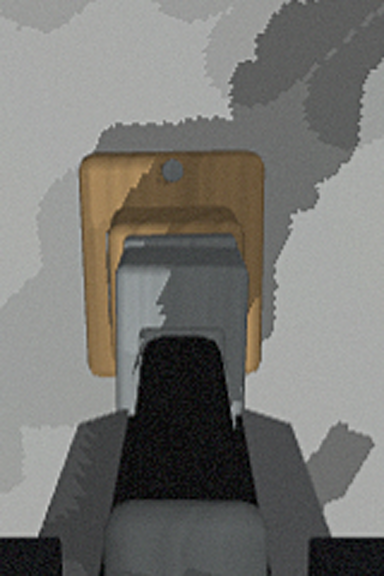

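View pics/s14c.png

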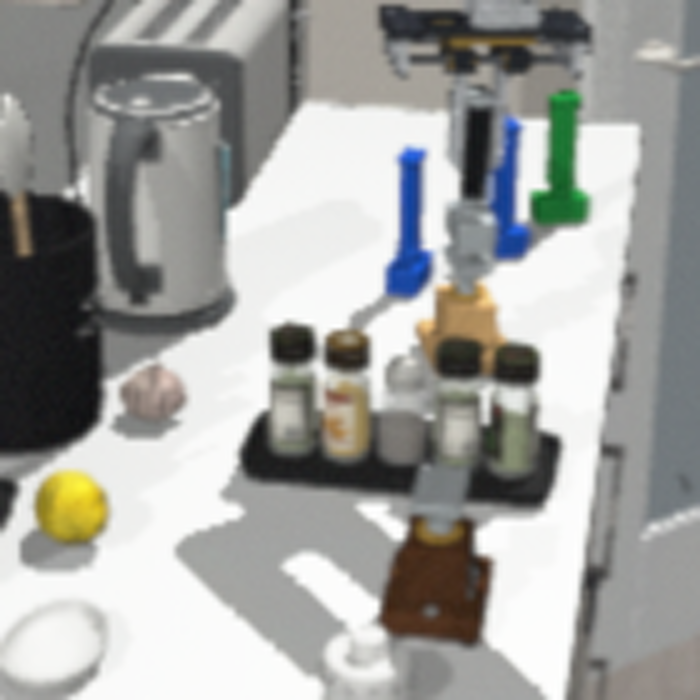

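View pics/t14c.png

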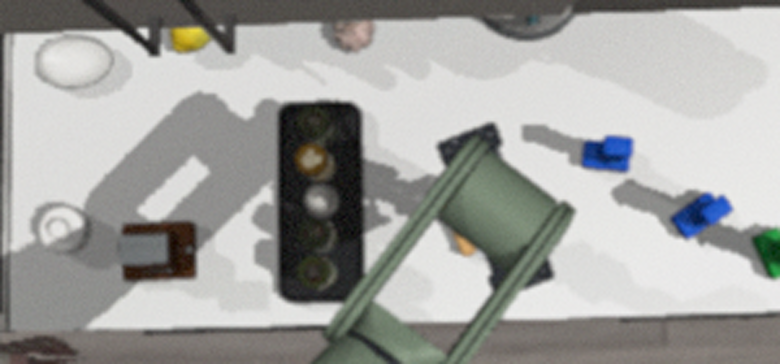

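```bash
python3 m.py w14 180 50 2.4 196.3 "[[118,249],[246,249]]"
python3 m.py w14 180 50 2.4 183.5 "[[124,237],[236,235]]"; python3 -c "
from workcell import sensors
s=sensors.read_state();print(abs(s['joint_vel']).max())"
```

```text
len 38.4 ang 18.8 centre [ 461.7 -249.5] err world [-0.7  1.5] tool z,y: -0.004 0.041
len 35.1 ang 19.9 centre [ 461.1 -248.1] err world [-0.1  0.1] tool z,y: -0.001 0.004
0.0019148606698793102
```

```bash
python3 -c "
from workcell import close_job
print(close_job())"
```

```text
the job is handed in; nothing more can be done
None
```

I cracked the nut and handed the job in at about 20.5 s, with the pounder still gripped at 60 N above the pale plate. `close_job` gave no verdict.

**What I did**
- **Pick-up:** I gripped the pounder by its handle and carried it to the dark cracker.
- **First blow:** It reached only about 13–14 mm, judged from the spring force and the tool height, so I struck again.
- **Second blow:** This one hit the bottom stop, with a 44 N reading at the wrist. I had no direct reading of plunger speed. Each blow was commanded at up to about 240 mm/s.
- **Carry:** I took the pounder over the jars with its underside about 200 mm up and lowered it gently over the pale plate.

**Last checks**

| Check | Result |
|---|---|
| Offset from the plate centre | about 2 mm |
| Underside above the plate | about 13 mm |
| Lined up with the plate | within about 1° |
| Arm | still |
| Wrist load | 4 N, the pounder's weight alone |
| Dark plunger | looks back up |
| Jars, shaker, timer, lemon, garlic | look upright and unmoved |

**What disagreed**
- **Tool tilt:** The tool's own tilt drifted to 3.6° during the run. I estimate the pounder's lean at 2–3° from its position in the grip; I did not measure it separately.
- **Pounder swing:** The pounder swung briefly in the grip on the first fast carry and then hung straight again. Later pictures showed it steady.
- **Edge length:** The pounder's head edge measured 38 mm in the wrist picture instead of 36 mm. I put that down to the rounded edges.

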